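Work a tight stopper out of a vessel and set the open vessel out

ROBOT

A 6-joint arm with a two-finger parallel gripper is mounted at the origin on a cart in front of the work surface, level with it; the furniture and walls round the work are solid. World frame = base frame: x ahead of the robot, y to its left, z up, the work surface at z = 0. Lengths are in m, angles in rad, forces in N, time in s.
With the tool pointing down it reaches from about 0.25 to 0.775 m from the base axis. Payload 4 kg.
Tool frame: the origin (TCP) lies at the centre of the arm's flange, where the gripper is bolted on; the fingertips stand 199 mm ahead of it and the grasp point (between the pads) lies 180 mm ahead of it (robot.tcp_to_tips is the distance from the TCP to the fingertips, in m); z points along the fingers, y is the line along which they close (so a half turn about z gives the same grasp; the last joint's range is limited). The gripper opens to 94 mm and grips with 3 to 60 N. Pads are 16 mm wide; open, the fingers measure 119 mm over their backs; the gripper's body (75 mm by 177 mm) begins 78 mm behind the grasp point.
Start: joints at [-1.313, 0.087, 1.371, -0, 1.684, -0.103], TCP at [0.194, -0.515, 0.405] pointing down, gripper open.
Joint ranges: [-3.1, 3.1], [-0.76, 2.03], [0.27, 2.55], [-1.08, 4.22], [0.17, 2.65], [-2.57, 2.57]. Speed limits (rad/s): [2.79, 2.79, 3.14, 3.14, 3.14, 3.14].

INTERFACE

Orientations are given as [roll, pitch, yaw] about the fixed x, y, z axes, in that order (R = Rz(yaw) Ry(pitch) Rx(roll)).
In Python, from bench import telemetry, snapshot, ticket, robot gives the robot as it stands.
- The arm moves only by the tool apply_moves, never from a script. Its argument "moves" is a list that holds one entry, the list of rows, each a list of 5 numbers: the shift along the tool's x, y, z in units of 50 mm (1.0 is 50 mm), then the turn about the tool's z in units of 10 degrees (1.0 is 10 degrees), then the closure, from 0 (fully open) to 1 (shut). A call has 1 to 10 rows; each row is the pose to reach, as a shift and turn from the pose commanded when the call began, along the tool's axes at that moment; what a row does not reach only later rows make up. A row lasts 1/8 s, in which the tool goes at most 62.5 mm and 10.7 degrees, less where a joint would pass 70% of its speed; a pose out of reach is approached as far as the arm can. A call with a gripper value outside its range is refused whole. The fingers move at their own pace and stop on an object; the grip force is fixed at half the most. Time passes only in rows, so rows that repeat a pose let the fingers close. It gives the time, the measured TCP pose, the force, the opening and the grip force at its end, in the units of the state.
- telemetry.get_obs(): the state, without advancing time (a new reading comes with each control period).
- snapshot(name): name is "scene" or "side" or "wrist"; returns a dict with "image" (400x640x3 uint8, red, green, blue), "fovy" (degrees; the focal length in pixels is half the picture's height over the tangent of half this angle, whatever the lens; pixels are square), "cx", "cy" (the principal point, pixels), "R" (3x3) and "t" (3): a world point X has camera coordinates R X + t. Camera axes: x right, y down, z forward; pixel columns grow to the right and rows downward; lengths in m; the calibration is good to about 2 mm. A picture is of the moment at which its call begins. There is no depth.
- ticket.close_job(): hands the job in; it is judged then, once.
The state is a dict: "time": time; "joint_positions": joint angles; "qvel": joint speeds; "joint_torque": joint torques, N m; "tool_pos": TCP position; "ee_rot": TCP orientation; "wrist_force": force on the tool from outside, world axes, zero at the start; "wrist_torque": the same for the moment, N m; "width": finger opening in m; "finger_force": force on a finger pad.
Only numpy, scipy, OpenCV 4.12 (cv2) and the standard library are available. Lean on these libraries where they do the work, as an engineer would, in place of code of your own. Each camera call takes 0.05 s, during which the arm holds its last target. There are 200 camera calls.

TASK

Work the tight red stopper out of the steel vessel by rocking it side to side while easing it up, without jerking it, so that the vessel stays down in its pocket in the dry block, and put the stopper on the blue board. Then lift the open vessel straight up out of its pocket by its neck and gently stand it upright on the blue board too, clear of the edges. Leave the two white-capped vessels where they are.

Things in the scene. Friction and masses are not known exactly. Their poses are not given: they have to be found in the camera images.
- block: Dry-block heater, fixed: dark base 116x272x20 mm, on it a grey metal block 92x250x50 mm, top 70 mm above the worktop. Origin: centre of the underside. Three round pockets, 41.5 mm across, 50 mm deep (floor 20 mm above the worktop), lie along its own y axis at y = -78, 0, +78 mm. The vessel with the red stopper stands in one, white-capped ones in the others.
- vessel_center (a point): Centre (half-way up) of the loose steel vessel, about 0.65 kg, z up its axis, 80 mm tall: round body 40 mm across, 56 mm tall, topped by a neck 30 mm across, 24 mm tall. In its pocket the body's shoulder stands 6 mm above the block's top, so only the neck can be gripped; about 0.75 mm of play all round; it turns freely.
- vessel_mouth (a point): Centre of the vessel's mouth, at the top of its neck (40 mm above the vessel's centre).
- stopper_grip (a point): Centre of the red stopper's square grip, 24x24x26 mm (x, y across the flats, z up along the stopper). Below it is a round plug, 18 mm across, 19 mm long; at the start 16 mm of it sit in the neck and the grip's underside is 3 mm above the rim. Weighs 30 g. A straight pull takes more force than the vessel weighs and so lifts the vessel too; twisting turns the vessel along.
- stopper_tip (a point): Centre of the plug's underside, 32 mm below the grip's centre. Soft rubber lips in the top 11 mm of the neck squeeze the plug until it has risen about 15 mm. Rocked 8 to 10 degrees either way about a point some 6 mm below the rim, rising 1 to 1.5 mm in each swing from side to side, it slides out and the vessel stays down; tilting takes little force.
- board: Plain blue board, fixed flat on the worktop, 220 mm (its x) by 190 mm (its y), 16 mm thick. Origin at the centre of its underside.
- capped_a: Steel vessel with a flat white cap, 40 mm across and 66 mm tall, in a pocket of the block; must stay there. Origin at the centre of its underside.
- capped_b: A second one, the same.

How it is judged:
By the outcome, as a careful person would: the job done as asked, in the order asked, and still so for the second after the job is handed in, with the robot touching nothing.
It also fails if it takes over 69 s, if anything falls off the work surface, if the arm or the gripper's body presses on something with over 40 N, if the wrist force passes 120 N, or if a joint passes its speed limit or range.

## Working session

There is one attempt and no reset: what is moved stays moved. The work goes in short steps, Python scripts to look and compute and a tool call to move; the robot and the scene stay as the last step left them, time stands still between calls to the robot, and variables do not carry over. Pictures are saved under pics/ and viewed, at most 13 in all, crops included, and the job is handed in when it is done.

Besides the shell and the picture viewer there is one more tool, called after "Request:" as name([rows], argument=value, ...), one row to a line, values as JSON. apply_moves: Moves the arm, as the interface text tells. Its arguments: {"type":"object","properties":{"moves":{"type":"array","items":{"type":"array","items":{"type":"array","items":{"type":"number"}}}}},"required":["moves"]}

```bash
mkdir -p pics
cat > h.py <<'E'
import numpy as np, cv2
from bench import telemetry, snapshot, ticket, robot
def snap(n,f=None):
    s=snapshot(n); s={k:(np.array(v) if k in('R','t') else v) for k,v in s.items()}
    s['f']=200/np.tan(np.radians(s['fovy'])/2)
    if f: cv2.imwrite('pics/'+f,cv2.cvtColor(s['image'],cv2.COLOR_RGB2BGR))
    return s
def proj(s,X):
    c=s['R']@np.array(X)+s['t']; return np.array([s['cx']+s['f']*c[0]/c[2],s['cy']+s['f']*c[1]/c[2]])
def ray(s,u,v):
    d=s['R'].T@np.array([(u-s['cx'])/s['f'],(v-s['cy'])/s['f'],1]); return -s['R'].T@s['t'],d/np.linalg.norm(d)
def onz(s,u,v,z):
    o,d=ray(s,u,v); return o+d*(z-o[2])/d[2]
def tri(r):
    A=sum(np.eye(3)-np.outer(d,d) for o,d in r); b=sum((np.eye(3)-np.outer(d,d))@o for o,d in r); return np.linalg.solve(A,b)
def blobs(s,kind,n=3):
    I=s['image'].astype(int);r,g,b=I[...,0],I[...,1],I[...,2]
    m={'red':(r>90)&(r>1.8*g)&(r>1.8*b),'blue':(b>80)&(b>1.4*r)&(b>1.15*g),'white':(I.min(2)>190)}[kind]
    c,_=cv2.findContours(m.astype(np.uint8),cv2.RETR_EXTERNAL,cv2.CHAIN_APPROX_NONE)
    return sorted(c,key=cv2.contourArea,reverse=True)[:n]
def cen(c):
    m=cv2.moments(c); return m['m10']/m['m00'],m['m01']/m['m00']
E
cat > a.py <<'E'
from h import *
o=telemetry.get_obs(); print({k:np.round(v,3) for k,v in o.items() if k not in('qvel','joint_torque')})
for n in('scene','side','wrist'):
    s=snap(n,n+'0.png'); print(n,s['fovy'],s['cx'],s['cy'],np.round(-s['R'].T@s['t'],3),np.round(s['R'],2).tolist())
    for k in('red','blue','white'): print(k,[(np.round(cen(c),1).tolist(),cv2.contourArea(c),cv2.boundingRect(c)) for c in blobs(s,k) if cv2.contourArea(c)>15])
E
python3 a.py; python3 -c "
import cv2,numpy as np
cv2.imwrite('pics/all0.png',cv2.resize(np.vstack([cv2.imread('pics/scene0.png'),cv2.imread('pics/side0.png')]),(480,600)))"
```

```text
{'time': np.float64(0.0), 'joint_positions': array([-1.313,  0.088,  1.372, -0.   ,  1.684, -0.103]), 'tool_pos': array([ 0.194, -0.514,  0.403]), 'ee_rot': array([-3.139, -0.   ,  0.361]), 'wrist_force': array([-0.028, -0.234, -0.641]), 'wrist_torque': array([ 0.002, -0.017, -0.002]), 'finger_force': np.float64(0.0), 'width': np.float64(0.094)}
scene 48.7265668085128 311.08236202379834 202.03773045916975 [-0.039  0.528  0.71 ] [[-0.66, -0.75, 0.01], [-0.48, 0.42, -0.77], [0.58, -0.52, -0.63]]
red [([125.4, 167.6], 528.5, (112, 155, 27, 27)), ([203.5, 245.5], 249.5, (194, 236, 19, 20)), ([344.0, 86.4], 79.0, (339, 81, 12, 11))]
blue [([388.0, 193.2], 4342.5, (334, 158, 105, 73)), ([223.2, 198.9], 935.0, (191, 178, 62, 39)), ([95.3, 200.4], 761.5, (78, 186, 36, 30))]
white [([606.7, 240.7], 5383.0, (547, 175, 93, 119)), ([429.6, 371.2], 2948.5, (398, 327, 75, 73)), ([260.8, 86.0], 1489.0, (215, 52, 94, 63))]
side 49.576719759860545 315.7027907886595 192.3486868785607 [ 0.422 -0.666  0.597] [[0.98, -0.17, 0.0], [-0.1, -0.58, -0.81], [0.14, 0.79, -0.59]]
red [([557.1, 298.3], 746.0, (541, 282, 35, 32)), ([408.3, 96.7], 392.5, (398, 86, 22, 23)), ([292.4, 119.5], 120.5, (287, 113, 12, 15))]
blue [([313.0, 325.6], 13783.0, (239, 273, 150, 103)), ([395.2, 190.3], 808.0, (373, 162, 47, 47)), ([378.3, 89.3], 361.5, (367, 80, 23, 20))]
white [([79.9, 281.7], 6177.0, (0, 206, 134, 131)), ([495.3, 152.4], 4673.0, (429, 106, 146, 89)), ([540.7, 334.0], 1789.5, (514, 311, 52, 47))]
wrist 60.451769619016375 315.6334721229305 197.24265989356044 [ 0.259 -0.489  0.384] [[0.35, -0.94, -0.0], [-0.91, -0.34, 0.24], [-0.22, -0.08, -0.97]]
red []
blue []
white [([306.4, 247.8], 18206.5, (206, 169, 215, 130)), ([139.8, 230.5], 11452.0, (3, 155, 232, 144)), ([293.8, 356.3], 7280.5, (178, 338, 219, 48))]
```

View pics/scene0.png

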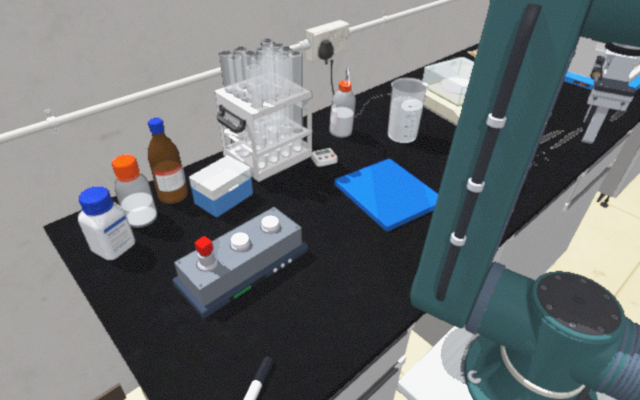

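View pics/side0.png

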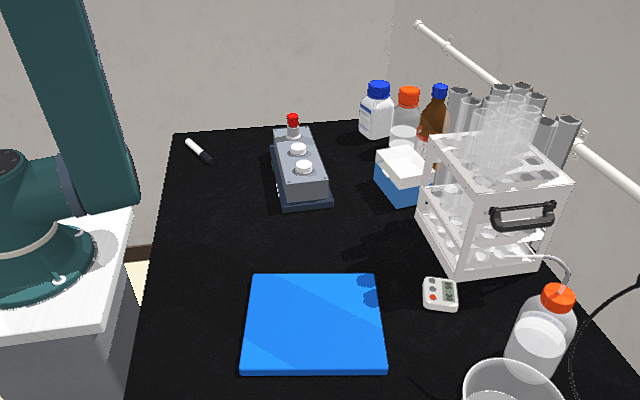

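Scene picture: the red stopper is at (203,245), caps at (240,240) and (270,224), and the board around (388,193). Side picture: stopper at (292,119), caps at (298,149) and (304,166), board at (313,325), with its near edges clear.

```bash
cat > b.py <<'E'
from h import *
a=snap('scene');b=snap('side')
P=tri([ray(a,203.5,245.5),ray(b,292.4,119.5)]); print('grip',P.round(4), 'onz116',onz(a,203.5,245.5,.116).round(4),onz(b,292.4,119.5,.116).round(4))
for u,w in (((240,240),(298,149)),((270,223.5),(304,166))): print('cap',tri([ray(a,*u),ray(b,*w)]).round(4))
c=blobs(b,'blue',1)[0]
q=cv2.approxPolyDP(cv2.convexHull(c),6,True)[:,0]; print(q.tolist())
for u in q: print(onz(b,*u,.016).round(4), onz(b,*u,.0).round(4))
E
python3 b.py
```

```text
grip [0.5332 0.2849 0.1159] onz116 [0.5359 0.2849 0.116 ] [0.5313 0.2816 0.116 ]
cap [0.5347 0.2057 0.0785]
cap [0.5361 0.1293 0.0784]
[[373, 274], [386, 374], [240, 374], [254, 273]]
[ 0.6179 -0.1505  0.016 ] [ 0.6233 -0.1363  0.    ]
[ 0.5825 -0.3409  0.016 ] [ 0.5869 -0.3319  0.    ]
[ 0.3752 -0.3046  0.016 ] [ 0.3739 -0.2947  0.    ]
[ 0.4068 -0.1112  0.016 ] [ 0.4064 -0.0959  0.    ]
```

Request:
apply_moves([
  [[12,-12.5,0,-7,0],[12,-12.5,0,-7,0],[12,-12.5,0,-7,0],[12,-12.5,0,-7,0],[12,-12.5,0,-7,0],[12,-12.5,0,-7,0],[12,-12.5,0,-7,0],[12,-12.5,0,-7,0],[12,-12.5,0,-7,0],[12,-12.5,0,-7,0]],
])

```text
time: 1.5
tool_pos: [0.4402, 0.0622, 0.4049]
ee_rot: [3.14, 0.0, 1.583]
wrist_force: [1.0, -0.8, 1.1]
width: 0.094
finger_force: 0.0
```

Request:
apply_moves([
  [[1.1,0.45,0,0,0],[2.2,0.9,0,0,0],[3.3,1.4,0,0,0],[4.1,1.7,0,0,0],[4.4,1.8,0,0,0],[4.4,1.8,0,0,0],[4.4,1.8,0,0,0]],
])

```text
time: 2.38
tool_pos: [0.5272, 0.2799, 0.4049]
ee_rot: [3.142, 0.001, 1.581]
wrist_force: [0.7, 0.5, -0.2]
width: 0.0939
finger_force: 0.0
```

```bash
cat > c.py <<'E'
from h import *
o=telemetry.get_obs(); print(o['tool_pos'].round(4),o['ee_rot'].round(4),o['wrist_force'].round(1))
s=snap('wrist','w1.png'); print('proj',proj(s,(.533,.284,.129)).round(1))
for c in blobs(s,'red',2):
    if cv2.contourArea(c)<50: continue
    (u,v),wh,an=cv2.minAreaRect(c); print(cen(c),wh,an)
    q=cv2.approxPolyDP(cv2.convexHull(c),6,True)[:,0]
    for p in q: print(p,onz(s,*p,.129).round(4))
E
python3 c.py
```

```text
[0.5272 0.2799 0.4049] [3.1415e+00 7.0000e-04 1.5812e+00] [ 0.7  0.5 -0.2]
proj [321.9 199.9]
(323.24948347107437, 194.02014462809916) (34.58327865600586, 30.644145965576172) 79.99201965332031
[335 176] [0.5426 0.3028 0.129 ]
[340 207] [0.5471 0.2785 0.129 ]
[311 211] [0.5247 0.275  0.129 ]
[307 181] [0.5214 0.2987 0.129 ]
```

View pics/w1.png

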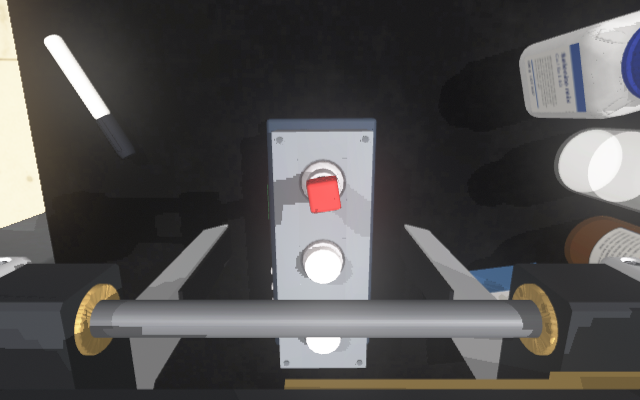

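The wrist view shows the red grip at (323,194), turned about 9° from the block, with the neck behind it. The block's caps lie below at (323,265) and beyond. I'll descend to it.

Request:
apply_moves([
  [[0.13,0.14,0.6,-0.9,0],[0.13,0.14,1.3,-0.9,0],[0.13,0.14,1.75,-0.9,0],[0.13,0.14,1.95,-0.9,0],[0.13,0.14,1.95,-0.9,0],[0.13,0.14,1.95,-0.9,0]],
])

```text
time: 3.18
tool_pos: [0.5346, 0.2875, 0.3088]
ee_rot: [3.139, -0.001, 1.739]
wrist_force: [0.2, 0.5, -0.9]
width: 0.0939
finger_force: 0.0
```

```bash
cat > d.py <<'E'
from h import *
import sys
o=telemetry.get_obs(); print(o['time'],o['tool_pos'].round(4),o['ee_rot'].round(3),o['wrist_force'].round(1),o['wrist_torque'].round(2),o['width'])
a=snap('wrist');b=snap('side')
for k,s in(('w',a),('s',b)):
    c=[c for c in blobs(s,'red',4)]; print(k,[(np.round(cen(x),1).tolist(),cv2.contourArea(x)) for x in c if cv2.contourArea(x)>20])
A=cv2.cvtColor(a['image'],cv2.COLOR_RGB2BGR); B=cv2.cvtColor(b['image'],cv2.COLOR_RGB2BGR)
g=np.array(o['tool_pos'])-[0,0,.19]; u,v=proj(b,g).astype(int); u=np.clip(u,50,590);v=np.clip(v,50,350)
z=cv2.resize(B[v-50:v+50,u-50:u+50],(400,400),interpolation=cv2.INTER_CUBIC)
cv2.imwrite('pics/'+sys.argv[1],np.hstack([A[:,160:560],z]))
E
python3 d.py d1.png
```

```text
3.175 [0.5346 0.2875 0.3088] [ 3.139e+00 -1.000e-03  1.739e+00] [ 0.2  0.5 -0.9] [-0.03 -0.1   0.03] 0.09392486682461024
w [([311.0, 249.5], 2398.5)]
s [([557.1, 298.3], 746.0), ([408.3, 96.6], 390.5), ([292.4, 119.7], 120.5), ([422.4, 137.3], 29.5)]
```

View pics/d1.png

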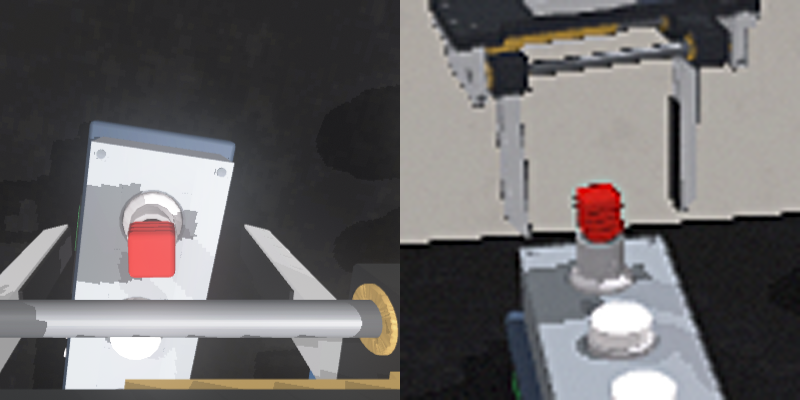

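The wrist view shows the grip square to the pads, about 4 px left of midway between the fingers. I'll get the exact offset.

```bash
python3 -c "
from h import *
s=snap('wrist'); c=blobs(s,'red',1)[0]; x,y,w,h=cv2.boundingRect(c); print(x,y,w,h)
P=onz(s,x+w/2-.5,y+h-1-w/2*0.97,.129); o=telemetry.get_obs(); d=P-o['tool_pos']; a=o['ee_rot'][2]
print(P.round(4),'toolx',d[0]*np.cos(a)+d[1]*np.sin(a),'tooly',d[0]*np.sin(a)-d[1]*np.cos(a), (onz(s,x+w,y+h,.129)-onz(s,x,y+h,.129)).round(4))
"
```

```text
288 222 47 56
[0.5337 0.2882 0.129 ] toolx 0.0006197375896248871 tooly -0.0007465334345420193 [0.0236 0.004  0.    ]
```

Request:
apply_moves([
  [[0.01,-0.02,0.03,0,0.6],[0.01,-0.02,0.03,0,0.6],[0.01,-0.02,0.03,0,0.6],[0.01,-0.02,0.03,0,0.8],[0.01,-0.02,0.03,0,1],[0.01,-0.02,0.03,0,1],[0.01,-0.02,0.03,0,1],[0.01,-0.02,0.03,0,1]],
])

```text
time: 4.32
tool_pos: [0.5331, 0.288, 0.3056]
ee_rot: [-3.141, -0.0, 1.74]
wrist_force: [-1.4, -0.4, -0.1]
width: 0.0236
finger_force: 30.0
```

```bash
python3 d.py d2.png
```

```text
4.325 [0.5331 0.288  0.3056] [-3.141 -0.     1.74 ] [-1.4 -0.4 -0.1] [ 0.02 -0.03 -0.02] 0.023640242339602394
w [([315.3, 252.8], 2507.5)]
s [([557.1, 298.3], 746.0), ([408.3, 96.7], 392.5), ([293.3, 119.8], 113.0), ([422.5, 137.3], 31.0)]
```

Request:
apply_moves([
  [[0.02,0,0,0,1],[0.04,0,-0.005,0,1],[0.06,0,-0.01,0,1],[0.075,0,-0.01,0,1],[0.075,0,-0.01,0,1]],
])

```text
time: 5.05
tool_pos: [0.5329, 0.2907, 0.3058]
ee_rot: [-3.141, 0.003, 1.739]
wrist_force: [0.2, -4.5, -0.2]
width: 0.0235
finger_force: 30.0
```

```bash
python3 d.py d3.png
```

```text
5.05 [0.5329 0.2907 0.3058] [-3.141e+00  3.000e-03  1.739e+00] [ 0.2 -4.5 -0.2] [-1.2  -0.33 -0.01] 0.02353641263892417
w [([315.4, 253.0], 2492.0)]
s [([557.1, 298.3], 747.0), ([408.3, 96.6], 391.5), ([293.0, 119.3], 105.5), ([422.3, 137.2], 29.0)]
```

View pics/d3.png

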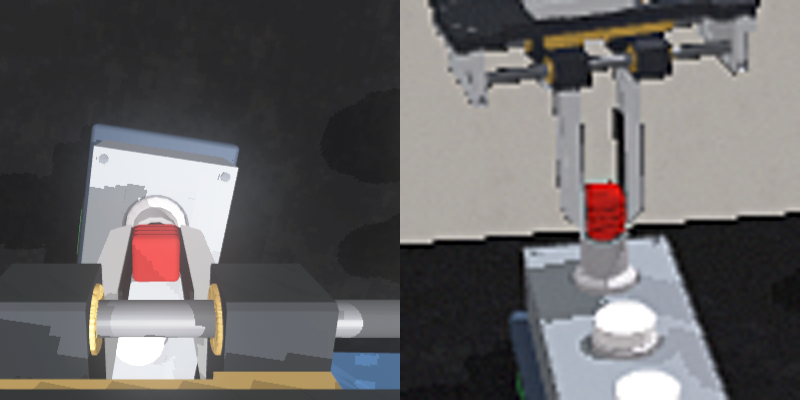

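Side view: the fingers hold the grip, and the stopper looks nearly upright, so not much tilt yet. I'll swing a little further.

Request:
apply_moves([
  [[0.02,0,0,0,1],[0.04,0,0,0,1],[0.05,0,0,0,1],[0.05,0,0,0,1]],
])

```text
time: 5.65
tool_pos: [0.5327, 0.2923, 0.3058]
ee_rot: [-3.141, 0.006, 1.738]
wrist_force: [1.5, -8.3, 0.7]
width: 0.0235
finger_force: 30.0
```

```bash
cat > e.py <<'E'
from h import *
import sys
o=telemetry.get_obs(); p=o['tool_pos'];F=o['wrist_force'];T=o['wrist_torque']
print(o['time'],p.round(4),o['ee_rot'].round(3),'F',F.round(1),'T',T.round(2),'couple@grip',(T-np.cross([0,0,-.187],F)).round(2),o['width'].round(4))
# tilt of red grip from the scene view edges: principal axis / cap positions
for n in('scene','side'):
    s=snap(n); u,v=proj(s,(.5335,.288,.116)).astype(int)
    c=[x for x in blobs(s,'red',8) if cv2.contourArea(x)>20 and abs(cen(x)[0]-u)<25 and abs(cen(x)[1]-v)<25]
    for x in c: r=cv2.minAreaRect(x); print(n,np.round(cen(x),2),cv2.contourArea(x),np.round(r[1],1),round(r[2],1))
    if len(sys.argv)>1:
        I=cv2.cvtColor(s['image'],cv2.COLOR_RGB2BGR)[v-25:v+40,u-30:u+35]; cv2.imwrite('pics/%s_%s.png'%(sys.argv[1],n),cv2.resize(I,(400,400),interpolation=cv2.INTER_CUBIC))
if len(sys.argv)>1: cv2.imwrite('pics/%s.png'%sys.argv[1],np.hstack([cv2.imread('pics/%s_%s.png'%(sys.argv[1],n)) for n in('scene','side')]))
E
python3 e.py e1
```

```text
Traceback (most recent call last):
  File "e.py", line 4, in <module>
    print(o['time'],p.round(4),o['ee_rot'].round(3),'F',F.round(1),'T',T.round(2),'couple@grip',(T-np.cross([0,0,-.187],F)).round(2),o['width'].round(4))
                                                                                                                                     ^^^^^^^^^^^^^^^^
AttributeError: 'float' object has no attribute 'round'
```

```bash
sed -i "s/o\['width'\].round(4)/o['width']/" e.py; python3 e.py e1
```

```text
5.65 [0.5327 0.2923 0.3058] [-3.141  0.006  1.738] F [ 1.5 -8.3  0.7] T [-1.72 -0.35  0.02] couple@grip [-0.16 -0.07  0.02] 0.02351335644982626
scene [197.41 247.11] 66.0 [15.7  6.1] 78.7
side [292.78 119.02] 105.0 [14.  9.] 90.0
```

View pics/e1.png

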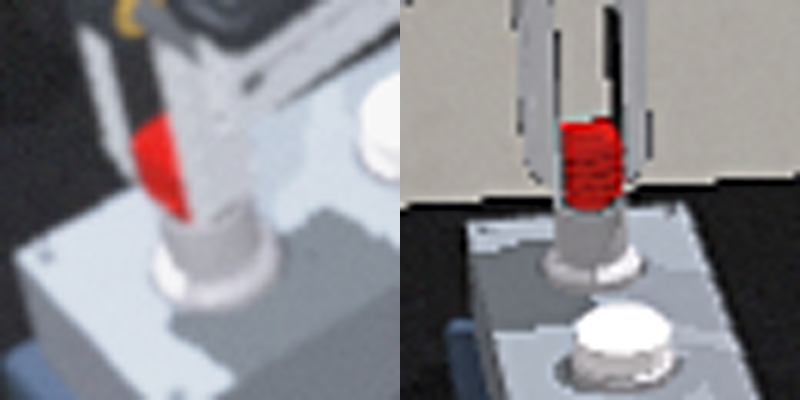

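Scene view: the red grip now leans outward (to the left) relative to the neck, so it tilts as wanted with only about 8 N. Next is one full rocking cycle with a gentle rise.

Request:
apply_moves([
  [[-0.05,0,-0.005,0,1],[-0.1,0,-0.01,0,1],[-0.15,0,-0.015,0,1],[-0.2,0,-0.02,0,1],[-0.24,0,-0.025,0,1]],
])

```text
time: 6.38
tool_pos: [0.5336, 0.2837, 0.3072]
ee_rot: [-3.141, -0.005, 1.741]
wrist_force: [-1.1, 7.0, -5.5]
width: 0.0236
finger_force: 30.0
```

Request:
apply_moves([
  [[0.05,0,-0.005,0,1],[0.1,0,-0.01,0,1],[0.15,0,-0.015,0,1],[0.2,0,-0.02,0,1],[0.24,0,-0.025,0,1]],
])

```text
time: 7.0
tool_pos: [0.5326, 0.2927, 0.3086]
ee_rot: [-3.141, 0.005, 1.739]
wrist_force: [1.0, -6.7, -4.4]
width: 0.0239
finger_force: 30.0
```

```bash
python3 e.py
```

```text
7.0 [0.5326 0.2927 0.3086] [-3.141  0.005  1.739] F [ 1.  -6.7 -4.4] T [-1.55 -0.26  0.01] couple@grip [-0.29 -0.09  0.01] 0.02393886547026695
scene [196.98 246.46] 74.5 [17.7  6.3] 78.7
side [292.62 118.15] 113.0 [15.  9.] 90.0
```

Request:
apply_moves([
  [[-0.06,0,-0.005,0,1],[-0.12,0,-0.01,0,1],[-0.18,0,-0.015,0,1],[-0.24,0,-0.02,0,1],[-0.26,0,-0.022,0,1],[-0.2,0,-0.026,0,1],[-0.14,0,-0.03,0,1],[-0.08,0,-0.035,0,1],[-0.02,0,-0.04,0,1],[0,0,-0.044,0,1]],
])

```text
time: 8.35
tool_pos: [0.5327, 0.2927, 0.3112]
ee_rot: [3.141, 0.005, 1.738]
wrist_force: [1.5, -6.9, -3.6]
width: 0.0235
finger_force: 30.0
```

Request:
apply_moves([
  [[-0.06,0,-0.005,0,1],[-0.12,0,-0.01,0,1],[-0.18,0,-0.015,0,1],[-0.24,0,-0.02,0,1],[-0.27,0,-0.022,0,1],[-0.21,0,-0.026,0,1],[-0.14,0,-0.03,0,1],[-0.08,0,-0.035,0,1],[-0.02,0,-0.04,0,1],[0.01,0,-0.044,0,1]],
])

```text
time: 9.6
tool_pos: [0.5326, 0.293, 0.3134]
ee_rot: [3.141, 0.006, 1.738]
wrist_force: [0.9, -8.1, -2.3]
width: 0.0241
finger_force: 30.0
```

```bash
python3 e.py e2
```

```text
9.6 [0.5326 0.293  0.3134] [3.141 0.006 1.738] F [ 0.9 -8.1 -2.3] T [-1.68 -0.23 -0.06] couple@grip [-0.16 -0.06 -0.06] 0.02406386976261971
scene [197.29 245.95] 80.5 [21.4  9.3] 55.5
side [292.62 117.09] 122.5 [17.  9.] 90.0
```

View pics/e2.png

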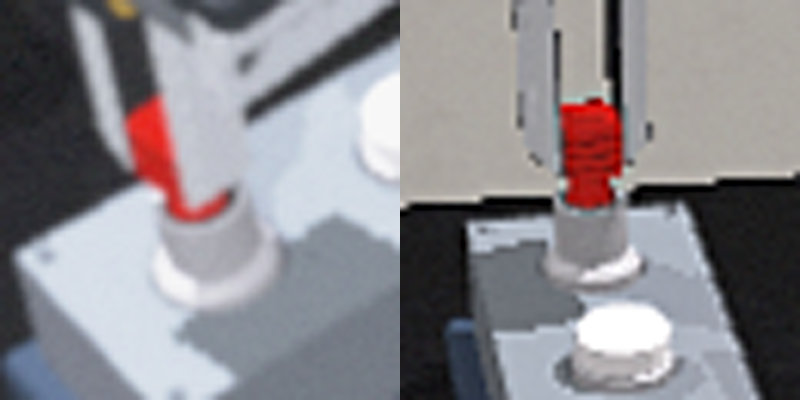

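Working: the red plug now shows between grip and rim, and the vessel's shoulder is unchanged on the block. Continuing.

Request:
apply_moves([
  [[-0.07,0,-0.005,0,1],[-0.14,0,-0.01,0,1],[-0.21,0,-0.015,0,1],[-0.27,0,-0.02,0,1],[-0.3,0,-0.024,0,1],[-0.23,0,-0.028,0,1],[-0.16,0,-0.032,0,1],[-0.09,0,-0.036,0,1],[-0.03,0,-0.042,0,1],[0.01,0,-0.048,0,1]],
])

```text
time: 10.95
tool_pos: [0.5325, 0.2937, 0.3156]
ee_rot: [3.141, 0.005, 1.738]
wrist_force: [0.1, -7.8, -0.4]
width: 0.0238
finger_force: 30.0
```

Request:
apply_moves([
  [[-0.07,0,-0.005,0,1],[-0.14,0,-0.01,0,1],[-0.21,0,-0.015,0,1],[-0.28,0,-0.02,0,1],[-0.32,0,-0.024,0,1],[-0.25,0,-0.028,0,1],[-0.18,0,-0.032,0,1],[-0.11,0,-0.036,0,1],[-0.04,0,-0.042,0,1],[0.01,0,-0.048,0,1]],
])

```text
time: 12.2
tool_pos: [0.5323, 0.2944, 0.3178]
ee_rot: [-3.141, 0.005, 1.738]
wrist_force: [1.5, -7.6, -2.4]
width: 0.0239
finger_force: 30.0
```

Request:
apply_moves([
  [[-0.07,0,-0.005,0,1],[-0.14,0,-0.01,0,1],[-0.21,0,-0.015,0,1],[-0.28,0,-0.02,0,1],[-0.33,0,-0.024,0,1],[-0.26,0,-0.028,0,1],[-0.19,0,-0.032,0,1],[-0.12,0,-0.036,0,1],[-0.05,0,-0.042,0,1],[0,0,-0.048,0,1]],
])

```text
time: 13.45
tool_pos: [0.5325, 0.2941, 0.3203]
ee_rot: [3.141, 0.006, 1.738]
wrist_force: [1.5, -7.2, 2.1]
width: 0.0238
finger_force: 30.0
```

```bash
python3 e.py
```

```text
13.45 [0.5325 0.2941 0.3203] [3.141 0.006 1.738] F [ 1.5 -7.2  2.1] T [-1.83 -0.44 -0.  ] couple@grip [-0.49 -0.16 -0.  ] 0.023756414841045313
scene [197.79 245.64] 103.0 [24.2  9.9] 54.8
side [292.38 115.58] 148.0 [20.  9.] 90.0
```

Request:
apply_moves([
  [[-0.07,0,-0.005,0,1],[-0.14,0,-0.01,0,1],[-0.21,0,-0.015,0,1],[-0.28,0,-0.02,0,1],[-0.33,0,-0.024,0,1],[-0.27,0,-0.03,0,1],[-0.21,0,-0.036,0,1],[-0.17,0,-0.042,0,1],[-0.17,0,-0.05,0,1],[-0.17,0,-0.06,0,1]],
])

```text
time: 14.8
tool_pos: [0.5334, 0.2872, 0.3232]
ee_rot: [-3.142, 0.0, 1.74]
wrist_force: [0.1, 0.6, -0.2]
width: 0.0239
finger_force: 30.0
```

Request:
apply_moves([
  [[0,0,-0.02,0,1],[0,0,-0.05,0,1],[0,0,-0.1,0,1],[0,0,-0.2,0,1],[0,0,-0.3,0,1],[0,0,-0.4,0,1]],
])

```text
time: 15.55
tool_pos: [0.5334, 0.2872, 0.3438]
ee_rot: [3.141, 0.0, 1.74]
wrist_force: [0.0, 0.7, 0.0]
width: 0.0237
finger_force: 30.0
```

```bash
python3 e.py e3
```

```text
15.55 [0.5334 0.2872 0.3438] [3.141 0.    1.74 ] F [0.  0.7 0. ] T [-0.05 -0.12 -0.03] couple@grip [-0.18 -0.11 -0.03] 0.02373279374148495
scene [198.02 235.57] 129.0 [24.1 10.8] 55.5
side [293.03 107.08] 148.0 [20. 10.] 90.0
```

View pics/e3.png

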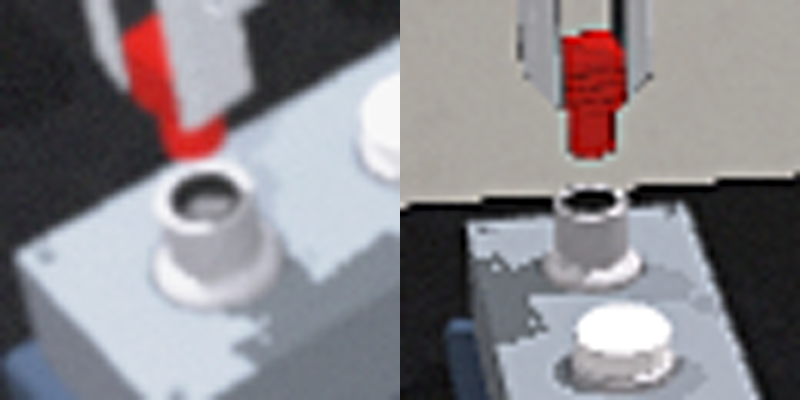

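The stopper is free above the open neck and the vessel is seated. Next I carry the stopper to the board.

Request:
apply_moves([
  [[-0.3,-0.1,-0.3,0,1],[-1.2,-0.45,-0.5,0,1],[-2.3,-0.85,-0.5,0,1],[-3.4,-1.3,-0.5,0,1],[-4.5,-1.7,-0.5,0,1],[-5.6,-2.1,-0.5,0,1],[-6.7,-2.5,-0.4,0,1],[-7.7,-2.9,0,0,1],[-8.5,-3.2,0.5,0,1],[-8.75,-3.3,1,0,1]],
])

```text
time: 16.9
tool_pos: [0.443, -0.1746, 0.2938]
ee_rot: [3.141, 0.002, 1.736]
wrist_force: [0.7, 0.1, -0.8]
width: 0.0237
finger_force: 30.0
```

```bash
cat > g.py <<'E'
from h import *
o=telemetry.get_obs(); p=o['tool_pos']; print(o['time'],p.round(4),o['ee_rot'].round(3),o['wrist_force'].round(1),o['width'],o['joint_positions'].round(2))
s=snap('side'); u,v=proj(s,p-[0,0,.2]); print(u,v)
for x in blobs(s,'red',8):
    if cv2.contourArea(x)>40 and abs(cen(x)[0]-u)<60 and abs(cen(x)[1]-v)<60:
        h=x[:,0]; b=h[h[:,1].argmax()]; print(cen(x),cv2.contourArea(x),cv2.boundingRect(x),cv2.minAreaRect(x)[2],'low',b)
        # height of lowest point, on the vertical plane through the gripper at y=p[1]
        O,d=ray(s,*b); t=(p[1]-O[1])/d[1]; print((O+t*d).round(4))
I=cv2.cvtColor(s['image'],cv2.COLOR_RGB2BGR); u,v=int(u),int(v)
cv2.imwrite('pics/g1.png',cv2.resize(I[max(v-90,0):v+90,max(u-120,0):u+120],(720,540),interpolation=cv2.INTER_CUBIC))
E
python3 g.py
```

```text
16.9 [ 0.443  -0.1746  0.2938] [3.141e+00 2.000e-03 1.736e+00] [ 0.7  0.1 -0.8] 0.023664010797741015 [-0.49 -0.03  1.71 -0.    1.46 -0.66]
275.0931875259403 265.2684691550771
(275.2012578616352, 263.4267053701016) 344.5 (267, 250, 17, 29) 83.6598129272461 low [273 278]
[ 0.438  -0.1746  0.0652]
```

Request:
apply_moves([
  [[0,0,0.4,0,1],[0,0,0.75,0,1],[0,0,0.95,0,1],[0,0,1.03,0,1],[0,0,1.07,0,1],[0,0,1.09,0,1],[0,0,1.09,0,1]],
])

```text
time: 17.82
tool_pos: [0.4444, -0.1718, 0.2392]
ee_rot: [3.141, 0.001, 1.74]
wrist_force: [0.4, -0.5, -0.3]
width: 0.0234
finger_force: 30.0
```

```bash
python3 g.py
```

```text
17.825 [ 0.4444 -0.1718  0.2392] [3.141e+00 1.000e-03 1.740e+00] [ 0.4 -0.5 -0.3] 0.02335806342300748 [-0.49  0.02  1.78 -0.    1.34 -0.66]
277.54173141096095 286.9956563183465
(277.5378151260504, 287.0201680672269) 297.5 (270, 274, 16, 28) 83.6598129272461 low [276 301]
[ 0.4399 -0.1718  0.0044]
```

View pics/g1.png

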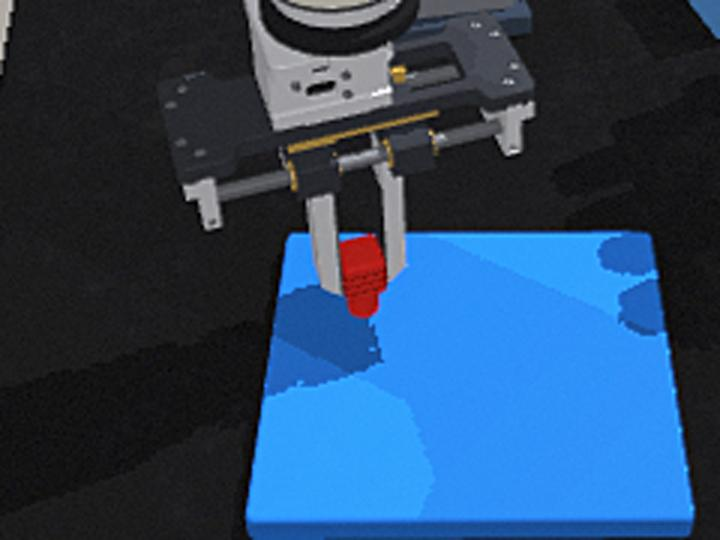

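The stopper is just over the board, well inside its edges, with no contact force yet. I'll lower the last millimetres.

Request:
apply_moves([
  [[0,0,0.01,0,1],[0,0,0.02,0,1],[0,0,0.03,0,1],[0,0,0.03,0,1]],
])

```text
time: 18.38
tool_pos: [0.4442, -0.1718, 0.2376]
ee_rot: [3.142, 0.0, 1.74]
wrist_force: [-0.7, 0.5, 3.0]
width: 0.0236
finger_force: 30.0
```

Contact at 3 N. Opening slowly.

Request:
apply_moves([
  [[0,0,-0.01,0,0.73],[0,0,-0.01,0,0.7],[0,0,-0.01,0,0.66],[0,0,-0.01,0,0.55],[0,0,-0.01,0,0.4],[0,0,-0.01,0,0.4],[0,0,-0.3,0,0.3],[0,0,-1,0,0.3],[0,0,-2,0,0.3],[0,0,-2.5,0,0.3]],
])

```text
time: 19.62
tool_pos: [0.4444, -0.1719, 0.3668]
ee_rot: [3.137, 0.004, 1.74]
wrist_force: [0.4, -0.3, -0.8]
width: 0.0659
finger_force: 0.0
```

Run:
```python
from h import *
o=telemetry.get_obs(); print(o['time'],o['tool_pos'].round(4),o['wrist_force'].round(1),o['width'])
for n in('side','scene'):
    s=snap(n); u,v=proj(s,(.444,-.172,.04)); print(n,u,v,[(np.round(cen(x),1),cv2.boundingRect(x)) for x in blobs(s,'red',8) if abs(cen(x)[0]-u)<40 and abs(cen(x)[1]-v)<40 and cv2.contourArea(x)>20])
s=snap('side','s2.png'); a=snap('scene','s3.png'); b=snap('scene')
# vessel mouth: dark ellipse / neck crop
u,v=proj(a,(.534,.2875,.1)).astype(int); print(u,v)
```

```text
19.625 [ 0.4444 -0.1719  0.3668] [ 0.4 -0.3 -0.8] 0.06591826961211174Traceback (most recent call last):
  File "<stdin>", line 4, in <module>
  File "h.py", line 22, in cen
    m=cv2.moments(c); return m['m10']/m['m00'],m['m01']/m['m00']
                             ~~~~~~~~^~~~~~~~~
ZeroDivisionError: float division by zero
```

Request:
apply_moves([
  [[1,0.4,0,0,0.3],[2.1,0.8,0,0,0.3],[3.2,1.2,0,0,0.3],[4.3,1.6,0,0,0.3],[5.4,2.05,0,0,0.3],[6.5,2.45,0,0,0.3],[7.5,2.8,0,0,0.3],[8.3,3.1,0,0,0.3],[8.77,3.3,0.3,0,0.3],[8.77,3.3,0.5,0,0.3]],
])

```text
time: 20.92
tool_pos: [0.5329, 0.2896, 0.3359]
ee_rot: [-3.14, 0.001, 1.742]
wrist_force: [-0.2, -0.2, -0.8]
width: 0.0657
finger_force: 0.0
```

Run:
```python
from h import *
o=telemetry.get_obs(); p=o['tool_pos']; print(o['time'],p.round(4),o['ee_rot'].round(3),o['wrist_force'].round(1),o['width'])
r=[]
for n in('side','scene'):
    s=snap(n); u,v=proj(s,(.444,-.172,.04))
    for x in blobs(s,'red',8):
        if cv2.contourArea(x)>40 and np.hypot(cen(x)[0]-u,cen(x)[1]-v)<45: print(n,np.round(cen(x),1),cv2.boundingRect(x)); r.append(ray(s,*cen(x)))
if len(r)==2: print('stopper',tri(r).round(4))
s=snap('wrist'); g=cv2.cvtColor(s['image'],cv2.COLOR_RGB2GRAY); u,v=proj(s,(.5335,.288,.1)).astype(int); print('proj',u,v)
R=g[v-30:v+30,u-40:u+40]
for th in(60,90,120):
    c,_=cv2.findContours((R<th).astype(np.uint8),cv2.RETR_LIST,cv2.CHAIN_APPROX_NONE)
    for x in c:
        if 150<cv2.contourArea(x)<1500:
            q=cen(x); print(th,cv2.contourArea(x),cv2.boundingRect(x),onz(s,q[0]+u-40,q[1]+v-30,.1).round(4))
cv2.imwrite('pics/n1.png',cv2.resize(cv2.cvtColor(s['image'],cv2.COLOR_RGB2BGR)[v-100:v+100,u-130:u+130],(780,600)))
```

```text
20.925 [0.5329 0.2896 0.3359] [-3.140e+00  1.000e-03  1.742e+00] [-0.2 -0.2 -0.8] 0.06572603070998632
side [277.  287.5] (269, 275, 17, 28)
scene [393.9 197.6] (389, 190, 12, 18)
stopper [ 0.4446 -0.1746  0.0424]
proj 316 220
120 523.0 (27, 17, 30, 25) [0.5339 0.2889 0.1   ]
120 818.5 (25, 17, 34, 32) [0.5342 0.2869 0.1   ]
```

The stopper stands on the board at (0.445, -0.173), and the mouth measures (0.534, 0.288), as expected. Descending onto the neck.

Request:
apply_moves([
  [[-0.02,0.01,0.4,0,0.4],[-0.02,0.01,0.8,0,0.4],[-0.02,0.01,1.0,0,0.4],[-0.02,0.01,1.1,0,0.4],[-0.02,0.01,1.1,0,0.4],[-0.02,0.01,1.1,0,0.4]],
])

```text
time: 21.82
tool_pos: [0.5341, 0.2874, 0.2832]
ee_rot: [3.14, -0.0, 1.739]
wrist_force: [-0.1, 0.7, 0.7]
width: 0.0565
finger_force: 0.0
```

Request:
apply_moves([
  [[0,0,0.04,0,0.5],[0,0,0.06,0,0.6],[0,0,0.06,0,0.65],[0,0,0.06,0,0.8],[0,0,0.06,0,1],[0,0,0.06,0,1],[0,0,0.06,0,1],[0,0,0.06,0,1]],
])

```text
time: 22.82
tool_pos: [0.5336, 0.2873, 0.2792]
ee_rot: [-3.14, 0.0, 1.74]
wrist_force: [-3.8, -1.2, 2.4]
width: 0.0283
finger_force: 30.0
```

Request:
apply_moves([
  [[0,-0.01,0,0,1],[0,-0.015,0,0,1],[0,-0.015,-0.05,0,1],[0,-0.015,-0.1,0,1],[0,-0.015,-0.15,0,1],[0,-0.015,-0.2,0,1],[0,-0.015,-0.2,0,1]],
])

```text
time: 23.7
tool_pos: [0.5332, 0.2872, 0.2894]
ee_rot: [3.141, 0.0, 1.74]
wrist_force: [0.1, 0.6, -6.4]
width: 0.0285
finger_force: 30.0
```

Vessel weight is carried with no side force. Lifting straight up.

Request:
apply_moves([
  [[0,0,-0.2,0,1],[0,0,-0.45,0,1],[0,0,-0.75,0,1],[0,0,-1.05,0,1],[0,0,-1.35,0,1],[0,0,-1.65,0,1],[0,0,-1.9,0,1],[0,0,-2.05,0,1],[0,0,-2.1,0,1],[0,0,-2.1,0,1]],
])

```text
time: 24.95
tool_pos: [0.5331, 0.2872, 0.3939]
ee_rot: [-3.141, 0.0, 1.74]
wrist_force: [0.3, -1.1, -6.3]
width: 0.0285
finger_force: 30.0
```

Request:
apply_moves([
  [[-0.2,-0.03,0,0,1],[-0.7,-0.12,0,0,1],[-1.4,-0.24,0,0,1],[-2.2,-0.38,0,0,1],[-3,-0.52,0,0,1],[-3.8,-0.66,0,0,1],[-4.6,-0.8,0,0,1],[-5.4,-0.94,0,0,1],[-6.2,-1.08,0,0,1],[-7,-1.22,0,0,1]],
])

```text
time: 26.2
tool_pos: [0.5311, -0.0699, 0.3939]
ee_rot: [-3.141, 0.0, 1.739]
wrist_force: [0.7, -0.0, -6.9]
width: 0.0286
finger_force: 30.0
```

Request:
apply_moves([
  [[-0.8,-0.14,0,0,1],[-1.6,-0.28,0,0,1],[-2.3,-0.4,0,0,1],[-2.9,-0.51,0,0,1],[-3.3,-0.58,0,0,1],[-3.55,-0.62,0,0,1],[-3.66,-0.64,0.2,0,1],[-3.66,-0.64,0.5,0,1],[-3.66,-0.64,0.8,0,1],[-3.66,-0.64,1,0,1]],
])

```text
time: 27.45
tool_pos: [0.5308, -0.253, 0.3421]
ee_rot: [-3.139, -0.002, 1.741]
wrist_force: [-0.2, -0.2, -6.7]
width: 0.0284
finger_force: 30.0
```

```bash
python3 g.py
```

```text
27.45 [ 0.5308 -0.253   0.3421] [-3.139e+00 -2.000e-03  1.741e+00] [-0.2 -0.2 -6.7] 0.028417728449789844 [-0.54  0.19  1.38  0.    1.58 -0.71]
340.7419051509812 273.18466074717765
```

View pics/g1.png

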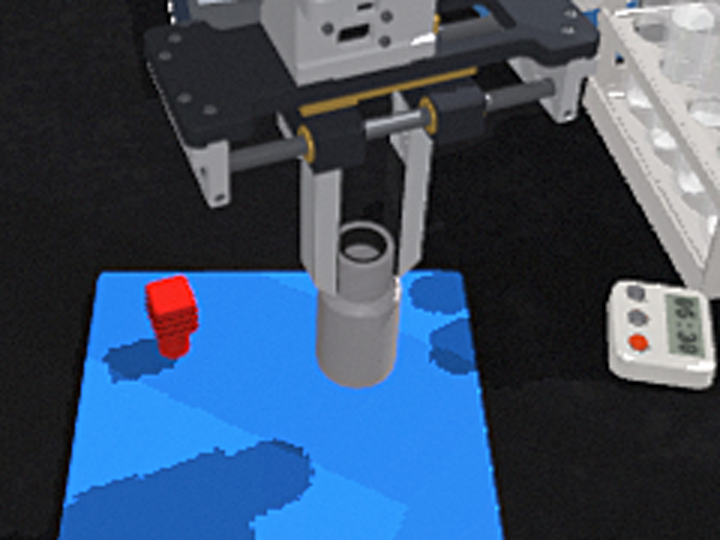

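The vessel hangs upright over the board, and the stopper stands upright on its left side at about (172,315) in the crop. Lowering gently.

Request:
apply_moves([
  [[0,0,0.25,0,1],[0,0,0.55,0,1],[0,0,0.85,0,1],[0,0,1.05,0,1],[0,0,1.18,0,1],[0,0,1.24,0,1],[0,0,1.27,0,1],[0,0,1.27,0,1]],
])

```text
time: 28.5
tool_pos: [0.5311, -0.2539, 0.2812]
ee_rot: [3.141, 0.001, 1.74]
wrist_force: [-0.8, 0.2, -7.2]
width: 0.0287
finger_force: 30.0
```

Request:
apply_moves([
  [[0,0,0.03,0,1],[0,0,0.05,0,1],[0,0,0.07,0,1],[0,0,0.09,0,1],[0,0,0.1,0,1],[0,0,0.11,0,1],[0,0,0.11,0,1]],
])

```text
time: 29.38
tool_pos: [0.531, -0.2538, 0.2753]
ee_rot: [3.142, 0.0, 1.74]
wrist_force: [-0.2, 0.5, -7.0]
width: 0.0288
finger_force: 30.0
```

Request:
apply_moves([
  [[0,0,0.01,0,1],[0,0,0.015,0,1],[0,0,0.02,0,1],[0,0,0.02,0,1]],
])

```text
time: 29.88
tool_pos: [0.531, -0.2539, 0.2752]
ee_rot: [3.141, 0.001, 1.74]
wrist_force: [-2.2, 0.7, -1.1]
width: 0.0287
finger_force: 30.0
```

Weight has shifted to the board. Releasing slowly, then straight up.

Request:
apply_moves([
  [[0,0,0.005,0,1],[0,0,0.005,0,0.67],[0,0,0.005,0,0.64],[0,0,0.005,0,0.6],[0,0,0.005,0,0.5],[0,0,0.005,0,0.4],[0,0,0,0,0.4],[0,0,-0.3,0,0.4],[0,0,-0.8,0,0.4],[0,0,-1.5,0,0.4]],
])

```text
time: 31.12
tool_pos: [0.5308, -0.2537, 0.3502]
ee_rot: [-3.141, -0.001, 1.74]
wrist_force: [0.2, 0.7, 0.1]
width: 0.0565
finger_force: 0.0
```

Request:
apply_moves([
  [[0,0,-0.5,0,0.4],[0,0,-1,0,0.4],[0,0,-1.5,0,0.4],[0,0,-1.5,0,0.4],[0,0,-1.5,0,0.4]],
])

```text
time: 31.75
tool_pos: [0.5308, -0.2538, 0.4238]
ee_rot: [-3.141, -0.0, 1.74]
wrist_force: [-0.6, 0.0, -0.8]
width: 0.0566
finger_force: 0.0
```

Run:
```python
from h import *
o=telemetry.get_obs(); print(o['time'],o['tool_pos'].round(4),o['wrist_force'].round(1),o['width'])
s=snap('side'); c=snap('wrist')
I=cv2.cvtColor(s['image'],cv2.COLOR_RGB2BGR); W=cv2.cvtColor(c['image'],cv2.COLOR_RGB2BGR)
# steel blob on board: non-blue inside board hull
h=cv2.convexHull(blobs(s,'blue',1)[0]); m=np.zeros(I.shape[:2],np.uint8); cv2.fillConvexPoly(m,h,1)
hsv=cv2.cvtColor(I,cv2.COLOR_BGR2HSV); m=((hsv[...,1]<70)&(m>0)).astype(np.uint8)
k,_=cv2.findContours(m,cv2.RETR_EXTERNAL,cv2.CHAIN_APPROX_NONE); k=max(k,key=cv2.contourArea); r=cv2.boundingRect(k); print(r,cv2.minAreaRect(k))
b=onz(s,r[0]+r[2]/2,r[1]+r[3],.016); print('front foot',b.round(4)); print('expected rect', [proj(s,p).round(0).tolist() for p in((.531,-.274,.016),(.531,-.254,.096))])
cv2.imwrite('pics/fin.png',np.hstack([cv2.resize(I[100:400,200:440],(400,500)),W[:,120:520][:, :400] if 0 else cv2.resize(W,(400,500))]))
```

```text
31.75 [ 0.5308 -0.2538  0.4238] [-0.6  0.  -0.8] 0.05663920417507609
(325, 290, 27, 51) ((338.3491516113281, 315.0174560546875), (25.368310928344727, 50.33712387084961), 2.8624050617218018)
front foot [ 0.5268 -0.2756  0.016 ]
expected rect [[341.0, 340.0], [340.0, 295.0]]
```

View pics/fin.png

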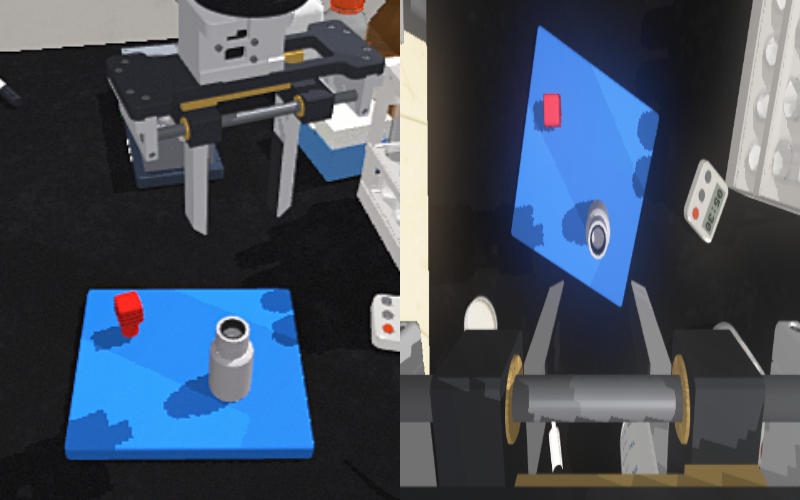

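The vessel (230,360) and the stopper (128,310) both stand upright on the board, clear of the edges, and the gripper is clear of both. Handing in.

```bash
python3 -c "
from bench import ticket
print(ticket.close_job())"
```

```text
the job is handed in; nothing more can be done
None
```

The red stopper was rocked out with the vessel staying seated, and the stopper and then the open vessel were stood upright on the blue board, clear of its edges; the capped vessels were left alone and the job was handed in at about 32 s of the 69 s allowed.

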